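# Bleed the vacuum pot and break its taper stopper free

### The arm

A 6-joint arm with a two-finger parallel gripper is mounted at the origin on the work surface. World frame = base frame: x ahead of the robot, y to its left, z up, the work surface at z = 0. Lengths are in m, angles in rad, forces in N, time in s.
With the tool pointing down it reaches from about 0.425 to 1.125 m from the base axis. Payload 14.9 kg.
Tool frame: the origin (TCP) lies midway between the tips of the shut fingers; the grasp point (between the pads) lies 19 mm behind it (manip.grip_point_offset is the distance from the TCP to the grasp point, in m); y points along the fingers, z is the direction in which the jaws open and shut, and the axes are right-handed (so a half turn about y gives the same grasp; the last joint's range is limited). The gripper opens to 91 mm and grips with 3 to 60 N. Pads are 32 mm wide; open, the fingers measure 118 mm over their backs; the gripper's body (76 mm by 178 mm) begins 60 mm behind the grasp point.
Start: joints at [1.111, 0.379, 1.734, -0, 1.028, -0.033], TCP at [0.29, 0.637, 0.214] pointing down, gripper open.
Joint ranges: [-2.77, 2.77], [-0.74, 2.19], [0, 2.66], [-1.06, 4.2], [0.31, 2.87], [-3.08, 3.08]. Speed limits (rad/s): [1.89, 1.89, 2.39, 3.14, 3.14, 3.14].

### API

Orientations are given as [roll, pitch, yaw] about the fixed x, y, z axes, in that order (R = Rz(yaw) Ry(pitch) Rx(roll)).
In Python, from rig import readout, imaging, manip gives the robot as it stands.
- The arm moves only by the shell command python3 -m creep 'ROWS' [OPENING] [FORCE]. ROWS is a JSON object of lists of equal length, an entry for each row: "travel": the shift along the tool's x, y, z in m, a list of three; "roll": the turn about the tool's y in degrees. A call has 1 to 20 rows; each row is the pose to reach, as a shift and turn from the pose commanded when the call began, along the tool's axes at that moment; what a row does not reach only later rows make up. A row lasts 1/12 s, in which the tool goes at most 41.7 mm and 7.16 degrees, less where a joint would pass 70% of its speed; a pose out of reach is approached as far as the arm can. A call with a gripper value outside its range is refused whole. OPENING is the opening, from 0 (shut) to 1 (fully open), set as the call begins (- or left out, the last holds). The fingers move at their own pace and stop on an object; FORCE is the grip in N (left out, the last holds). Time passes only in rows, so rows that repeat a pose let the fingers close. It gives the time, the measured TCP pose, the force and the opening at its end, in the units of the state.
- readout.get_obs(): the state, without advancing time (a new reading comes with each control period).
- imaging.camera(name): name is "scene" or "top" or "wrist"; returns a dict with "pixels" (480x640x3 uint8, red, green, blue), "vfov" (degrees; the focal length in pixels is half the picture's height over the tangent of half this angle, whatever the lens; pixels are square), "cx", "cy" (the principal point, pixels), "eye" and "rotation" of the camera in the world; the wrist camera has in their place "mount" (4x4, takes a point from camera to tool coordinates, whose origin is the TCP and whose axes are the tool frame's). Camera axes: x right, y up, looking along -z (the intrinsics and any distortion apply to the point x, -y, -z); pixel columns grow to the right and rows downward; lengths in m; the calibration is good to about 2 mm. The wrist camera is an equidistant fisheye: a pixel r from the principal point sees the ray r / f radians off the axis. A picture is of the moment at which its call begins: read the wrist's pose just before it. There is no depth.
- manip.finish_job(): hands the job in, once; it reports no verdict.
Trained networks look in a picture, given as the dict that the camera call returned (one of the last four; its "shot" number tells which), for a name from the list of things; names that differ only in an ending like _2 or _b are one class to them, and where a whole thing is asked for, a point or a joint stands for the part that bears it (a point fixed in the world has none). Each returns a list of dicts, best first, with "score" (0 to 1); they miss things now and then, are a little off and sometimes report something else, mostly with a low value. They report only what shows in the picture. A call takes as long as a camera call. They do not tell look-alikes from the thing itself.
- imaging.cut_out(label, picture): "pixels" (480x640 bool, what is visible of it).
- imaging.place_of(label, picture): "location" ([x, y, z] in m, in world coordinates, good to about 4 mm: a listed point, or the origin of a listed thing).
The state is a dict: "t": time; "q": joint angles; "joint_velocities": joint speeds; "effort": joint torques, N m; "ee_pos": TCP position; "eef_rot": TCP orientation; "wrist_force": force on the tool from outside, world axes, zero at the start; "wrist_torque": the same for the moment, N m; "finger_gap": finger opening in m.
Only numpy, scipy, OpenCV 4.12 (cv2) and the standard library are available. Lean on these libraries where they do the work, as an engineer would, in place of code of your own. Each camera call takes 0.05 s, during which the arm holds its last target. There are 200 camera calls.

### The job

Open up the impregnation pot: push the slide of the bleed valve on its lid all the way to its end and let go there, so that it snaps back home by itself. Then twist the flat-handled taper stopper in the slanted neck to break its taper free while it is still seated, pull it straight out along the neck, and hang it upright by its flange in the free hole of the draining rack, lowering it in rather than dropping it; leave the other stopper and everything else on the bench where they are.

Things in the scene. Friction and masses are not known exactly. Their poses are not given: they have to be found in the camera images.
- pot: the vacuum pot, fixed: an upright steel drum 230 mm across with a flat aluminium lid 250 mm across, its top 100 mm above the bench. Origin: centre of its underside. The neck stands on the lid at its -x side, leaning to -x; bleed valve and dial gauge (60 mm tall, 60 mm across) stand on the lid at x = +35 mm, y = +60 and -60 mm, either one on either side.
- neck: the slanted steel neck fixed on the pot's lid, 65 mm across at the rim, leaning 30 deg (0.52 rad) from vertical towards the pot's -x. Origin on its axis, 50 mm below the rim along the axis; its z is the axis, pointing up and out; its y is level. Pulled along z, the stopper's tip leaves the rim after 67 mm.
- stopper: the white plastic taper stopper with a flat handle, 120 mm long, 0.15 to 0.31 kg, loose, seated in the neck with its frame on the neck's. Origin on its axis, z along the axis to the handle. Plug from z = -17 mm (32 mm across) widening to 43 mm at z = 50 mm; flange 62 mm across, z = 50.5 to 57.5 mm. Stuck: a straight pull cannot free it until it has been twisted (see the handle).
- handle_mid (a point): middle of the stopper's flat handle, on its axis at z = 80 mm. The handle runs from z = 57.5 to 102 mm, 52 mm wide along the stopper's x, 14 mm thick along its y. Turned about its axis either way by 40 to 90 deg from the start (steady drag of 0.1 to 0.2 N m) the stopper comes free and stays free at that angle; it then slides out with under 15 N of drag.
- bleed_slide (a joint): travel of the bleed valve's slide: 0 = home, 0.040 m = its end stop; it moves along the pot's +x (away from the neck). A spring pushes it home: about 3 N at home, 11 N at the end; let go, it snaps back in about 0.2 s.
- bleed_grip (a point): point to hold on the slide's upright fin, on its middle, 12 mm below its top; moves with the slide. The fin is 40 mm long along the pot's x, 14 mm thick along the pot's y and stands 42 mm above the valve block, a dark steel bar 120 x 44 mm and 16 mm high on the lid.
- rack: the draining rack, fixed: a steel plate 170 x 100 mm, 10 mm thick, on four thin legs, its top 80 mm above the bench, with two round holes 52 mm across at x = +42 mm (free) and x = -42 mm (taken by the small stopper). Origin: under its centre on the bench; the whole may stand at any yaw.
- free_hole (a point): centre of the rack's free hole, at the plate's top face. Hung there, the flat-handled stopper's flange rests on the plate, with its origin 50 mm below this point.
- round_stopper: the small white stopper with a round knob, hanging in the rack's other hole; stands 47 mm above the plate, flange 58 mm across; origin under its flange. Leave it alone.
- glue_bottle: loose white bottle with red cap, 60 mm across, 130 mm tall; origin under its centre. Leave it alone.
- amber_jar: loose amber jar, 56 mm across, 75 mm tall; origin under its centre. Leave it alone.
- bowl: loose white bowl, 120 mm across, 50 mm tall; origin under its centre. Leave it alone.
- spatula: loose spatula lying flat, 190 mm long. Leave it alone.
- small_pot: loose terracotta pot, 96 mm across, 100 mm tall; origin under its centre. Leave it alone.
- brush: loose brush lying flat, 180 mm long. Leave it alone.
- clear_bottle: loose small grey bottle, 48 mm across, 100 mm tall; origin under its centre. Leave it alone.
Not all that is in view belongs to the job. Several things have the shape of the rack; the one meant has the colours described above.

How it is judged:
On the way, in this order (a step that is already met when the one before it is completed fails the run):
1. the bleed slide is pushed to its end (within 4 mm) (value of joint bleed_slide above 0.036 m), for 0.05 s.
2. let go, the slide snaps back by its spring (faster than 0.2 m/s) (velocity of joint bleed_slide below -0.2 m/s).
3. the slide is home (within 4 mm) (value of joint bleed_slide below 0.004 m), for 0.1 s.
4. the stopper is twisted by more than 29 degrees while seated (within 6 mm) (angle between the x axis of stopper and the x axis of neck, either way round above 0.5 rad and z of stopper in the frame of neck below 0.006 m), for 0.1 s.
5. the stopper is pulled out of the neck (z of stopper in the frame of neck above 0.068 m), for 0.1 s.
At the end, for the whole second after the job is handed in: The flat-handled stopper hangs at rest and upright (within 7 degrees) in the rack's free hole, centred within 10 mm, its flange down on the plate (within 6 mm); the bleed slide is home (within 4 mm) and the round stopper still hangs upright in its own hole (horizontal distance between stopper and free_hole below 0.01 m and z of stopper in the frame of rack between 0.022 and 0.036 m and angle between stopper's own z axis and vertical below 0.12 rad and linear speed of stopper below 0.02 m/s and value of joint bleed_slide below 0.004 m and horizontal distance between round_stopper and rack below 0.055 m and angle between round_stopper's own z axis and vertical below 0.2 rad); the robot touches nothing.
It fails at once if the stopper is let go in the air, more than about 45 mm above its hung height (z of stopper in the frame of neck above 0.075 m and height (world z) of stopper above 0.075 m and contact force between stopper and the fingers below 0.05 N).
It fails at once if the round stopper is taken out of its hole or moved by more than 15 mm (distance of round_stopper from where it was at the start of the episode above 0.015 m).
It fails at once if a bystander is moved by more than 30 mm (distance of any of glue_bottle, amber_jar, bowl, spatula, small_pot, brush, clear_bottle from where it was at the start of the episode above 0.03 m).
It fails at once if an upright bystander is knocked over (angle between any of glue_bottle, amber_jar, small_pot, clear_bottle's own z axis and vertical above 0.5 rad).
It also fails if it takes over 58 s, if anything falls off the work surface, if the arm or the gripper's body presses on something with over 40 N, if the wrist force passes 120 N, or if a joint passes its speed limit or range.

## Working session

There is one attempt and no reset: what is moved stays moved. The work goes in short steps, Python scripts to look and compute and a shell command to move; the robot and the scene stay as the last step left them, time stands still between calls to the robot, and variables do not carry over. Pictures are saved under pics/ and viewed, about 8 in all and at most 12, crops included, and the job is handed in when it is done.

```bash
mkdir -p pics; ls
cat > h.py <<'E'
import numpy as np, cv2
from rig import readout, imaging, manip
from scipy.spatial.transform import Rotation as Ro
def T():
    o=readout.get_obs(); return np.array(o['ee_pos']), Ro.from_euler('xyz',o['eef_rot']).as_matrix(), o
def save(p,name): cv2.imwrite('pics/'+name+'.png', cv2.cvtColor(p['pixels'],cv2.COLOR_RGB2BGR))
E
python3 - <<'E'
from h import *
p,R,o=T(); print(p,R.round(3),o['t'],o['finger_gap'],manip.grip_point_offset)
ims=[]
for c in ('scene','top'):
    im=imaging.camera(c); ims.append(im['pixels']); save(im,c+'0')
    print(c,im['vfov'],im['cx'],im['cy'],np.round(im['eye'],3),np.round(im['rotation'],3).tolist())
    for l in ['pot','neck','stopper','handle_mid','bleed_grip','rack','free_hole','round_stopper','glue_bottle','amber_jar','bowl','spatula','small_pot','brush','clear_bottle']:
        print(l,[(np.round(d['location'],3).tolist(),round(d['score'],2)) for d in imaging.place_of(l,im)[:3]])
print(readout.get_obs()['t'])
E
```

```text
pics
[0.28958769 0.63684551 0.21327328] [[ 0.91  -0.001  0.414]
 [-0.414 -0.001  0.91 ]
 [-0.    -1.    -0.001]] 0.0 0.09137339129634447 0.0188
scene 45.68763948135262 320.7296890268635 249.44097115627739 [1.429 0.028 1.168] [0.749, -0.013, 1.573]
pot [([0.603, -0.172, -0.004], 0.68)]
neck [([0.564, -0.183, 0.129], 0.58)]
stopper [([0.542, 0.2, 0.079], 0.41)]
handle_mid [([0.526, -0.194, 0.198], 0.86)]
bleed_grip [([0.604, -0.172, 0.002], 0.64), ([0.639, -0.224, 0.148], 0.63)]
rack [([0.192, 0.302, -0.004], 0.73), ([0.585, 0.194, -0.0], 0.65)]
free_hole [([0.544, 0.198, 0.081], 0.77), ([0.148, 0.307, 0.084], 0.72)]
round_stopper [([0.623, 0.18, 0.078], 0.85)]
glue_bottle [([0.758, -0.001, 0.002], 0.59)]
amber_jar [([0.409, 0.023, -0.005], 0.97), ([0.605, -0.171, -0.0], 0.15)]
bowl [([0.604, 0.448, -0.004], 0.71)]
spatula [([0.337, 0.425, -0.001], 0.7)]
small_pot [([0.585, -0.425, -0.0], 0.65)]
brush [([0.362, -0.437, -0.002], 0.84)]
clear_bottle [([0.476, 0.466, -0.001], 0.85)]
top 46.45301055894272 315.38438491472766 241.97941655251293 [0.193 0.01  1.717] [0.189, 0.018, -1.59]
pot [([0.606, -0.171, 0.002], 0.8)]
neck [([0.566, -0.179, 0.131], 0.46)]
stopper [([0.56, -0.184, 0.132], 0.75)]
handle_mid [([0.525, -0.198, 0.197], 0.79)]
bleed_grip [([0.638, -0.224, 0.147], 0.6)]
rack [([0.583, 0.191, 0.005], 0.98), ([0.188, 0.3, 0.002], 0.86)]
free_hole [([0.148, 0.305, 0.079], 0.91), ([0.546, 0.201, 0.079], 0.58)]
round_stopper [([0.63, 0.185, 0.082], 0.65)]
glue_bottle [([0.756, -0.001, 0.006], 0.73)]
amber_jar [([0.408, 0.021, -0.002], 0.72), ([0.585, -0.422, -0.004], 0.34)]
bowl [([0.609, 0.446, 0.002], 0.85)]
spatula [([0.333, 0.426, 0.001], 0.66)]
small_pot [([0.584, -0.421, -0.001], 0.59)]
brush [([0.36, -0.434, 0.001], 0.58)]
clear_bottle [([0.478, 0.463, -0.0], 0.5)]
1.6
```

View pics.

View pics/scene0.png

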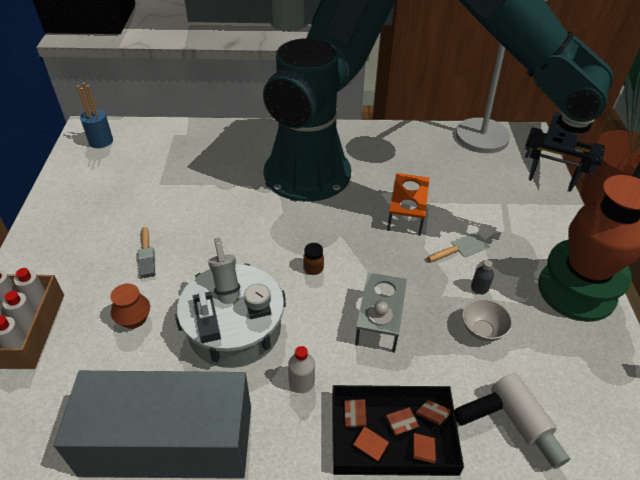

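View pics/top0.png

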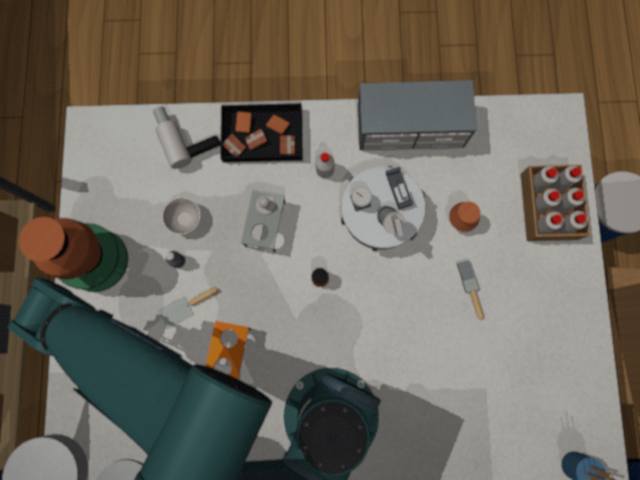

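Grey rack: free hole at (0.545, 0.200), round stopper at (0.627, 0.183). The orange rack is a decoy. The pot is yawed about 15-18°, with the fin at its −y side. Next I work out a viewpoint above the pot.

```bash
cat >> h.py <<'E'
def go(target,jaw_deg=None):
    """TCP target in world -> travel in tool axes; roll to bring jaw axis (mod 180) to heading jaw_deg"""
    p,R,o=T(); tr=R.T@(np.array(target)-p)
    cur=np.degrees(np.arctan2(R[1,2],R[0,2]))
    r=0 if jaw_deg is None else -((jaw_deg-cur+90)%180-90)
    print('t',o['t'],'p',p.round(4),'travel',tr.round(4),'roll',round(r,2),'q6',round(o['q'][5],2))
E
python3 -c "
from h import *
go([0.61,-0.19,0.36],107)"
```

```text
t 1.6 p [0.2898 0.6372 0.2139] travel [ 0.6339 -0.1461 -0.6205] roll -41.45 q6 -0.03
```

```bash
python3 -m creep '{"travel":[[0,-0.04,0],[0.3,-0.146,-0.3],[0.634,-0.146,-0.62],[0.634,-0.146,-0.62],[0.634,-0.146,-0.62],[0.634,-0.146,-0.62],[0.634,-0.146,-0.62],[0.634,-0.146,-0.62],[0.634,-0.146,-0.62],[0.634,-0.146,-0.62],[0.634,-0.146,-0.62],[0.634,-0.146,-0.62],[0.634,-0.146,-0.62],[0.634,-0.146,-0.62],[0.634,-0.146,-0.62],[0.634,-0.146,-0.62],[0.634,-0.146,-0.62],[0.634,-0.146,-0.62],[0.634,-0.146,-0.62],[0.634,-0.146,-0.62]],"roll":[0,-7,-14,-21,-28,-35,-41.5,-41.5,-41.5,-41.5,-41.5,-41.5,-41.5,-41.5,-41.5,-41.5,-41.5,-41.5,-41.5,-41.5]}' 1 40
python3 -c "
from h import *
go([0.61,-0.19,0.36],107)"
```

```text
t: 3.27
ee_pos: [0.5739, -0.0974, 0.3489]
eef_rot: [-1.571, -0.0, 0.297]
wrist_force: [-0.4, 0.3, 0.1]
finger_gap: 0.0913
t 3.2667 p [ 0.5739 -0.0974  0.3489] travel [ 0.0074 -0.0111 -0.0991] roll 0.03 q6 -2.08
```

```bash
python3 -m creep '{"travel":[[0.007,-0.011,-0.04],[0.007,-0.011,-0.08],[0.007,-0.011,-0.099],[0.007,-0.011,-0.099],[0.007,-0.011,-0.099]],"roll":[0,0,0,0,0]}'
python3 - <<'E'
from h import *
p,R,o=T(); print(p,o['q'])
im=imaging.camera('wrist'); save(im,'w1'); np.save('w1m',im['mount'])
print(im['vfov'],im['cx'],im['cy'],np.round(im['mount'],3).tolist())
for l in ['pot','neck','stopper','handle_mid','bleed_grip']:
    print(l,[(np.round(d['location'],4).tolist(),round(d['score'],2)) for d in imaging.place_of(l,im)[:2]])
E
```

```text
t: 3.68
ee_pos: [0.6091, -0.1883, 0.3589]
eef_rot: [-1.57, 0.001, 0.296]
wrist_force: [-0.0, 0.5, -0.3]
finger_gap: 0.0916
[ 0.60908129 -0.18827518  0.35889266] [-3.36417790e-01  1.45201272e-01  1.75665920e+00  1.62893346e-04
  1.24068547e+00 -2.20325068e+00]
65.70646984690485 307.7697345644804 240.96007140262031 [[-0.001, -0.972, -0.235, -0.065], [-0.001, 0.235, -0.972, -0.171], [1.0, -0.001, -0.001, -0.001], [0.0, 0.0, 0.0, 1.0]]
pot [([0.6072, -0.1727, 0.0005], 0.59)]
neck [([0.5628, -0.1828, 0.1311], 0.67)]
stopper [([0.5647, -0.1784, 0.131], 0.58)]
handle_mid [([0.5277, -0.1934, 0.1933], 0.83)]
bleed_grip []
```

View pics/w1.png

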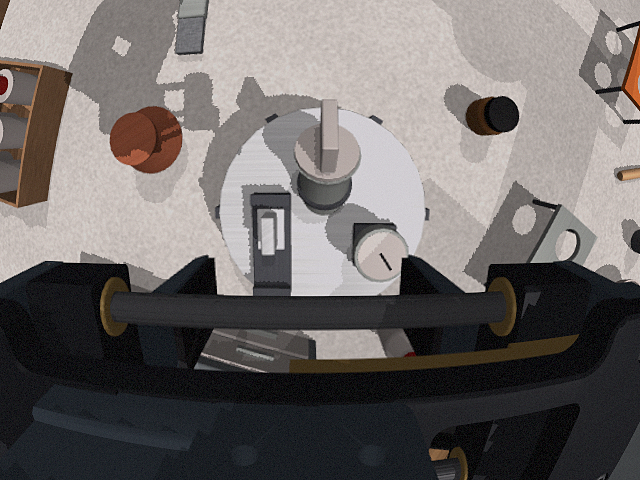

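```bash
cat >> h.py <<'E'
PC=np.array([0.606,-0.171,0]); PSI=np.radians(17)
RP=Ro.from_euler('z',PSI).as_matrix()
def pot(v): return PC+RP@np.array(v)
A=RP@np.array([-.5,0,3**.5/2])
def proj(w,p,R,mount,f,cx,cy):
    t=R.T@(np.asarray(w)-p); M=np.array(mount); c=M[:3,:3].T@(t-M[:3,3])
    x,y,z=c[0],-c[1],-c[2]; th=np.arctan2(np.hypot(x,y),z); a=np.arctan2(y,x)
    return np.array([cx+f*th*np.cos(a),cy+f*th*np.sin(a)])
E
python3 - <<'E'
from h import *
p,R,o=T(); f=240/np.tan(np.radians(65.70647)/2)
img=cv2.imread('pics/w1.png'); M=np.load('w1m.npy')
def poly(pts,c):
    q=np.array([proj(pot(v),p,R,M,f,307.77,240.96) for v in pts]); cv2.polylines(img,[np.int32(q*16)],True,c,1,cv2.LINE_AA,4); return q
poly([(x,y,.158) for x,y in((-.005,-.067),(.035,-.067),(.035,-.053),(-.005,-.053))],(0,0,255))
poly([(x,y,.116) for x,y in((-.025,-.082),(.095,-.082),(.095,-.038),(-.025,-.038))],(0,255,0))
n=np.array([-.041,0,.13]); X=np.array([3**.5/2,0,.5]);Z=np.array([-.5,0,3**.5/2]);Y=np.array([0,1,0])
poly([n+.102*Z+a*X+b*Y for a,b in((-.026,-.007),(.026,-.007),(.026,.007),(-.026,.007))],(255,0,0))
poly([n+.0575*Z+.031*(np.cos(t)*X+np.sin(t)*Y) for t in np.linspace(0,6.28,30)],(255,0,255))
cv2.imwrite('pics/w1o.png',cv2.resize(img[80:310,190:440],None,fx=2.6,fy=2.6,interpolation=cv2.INTER_CUBIC))
E
```

```text
(no output)
```

View pics/w1o.png

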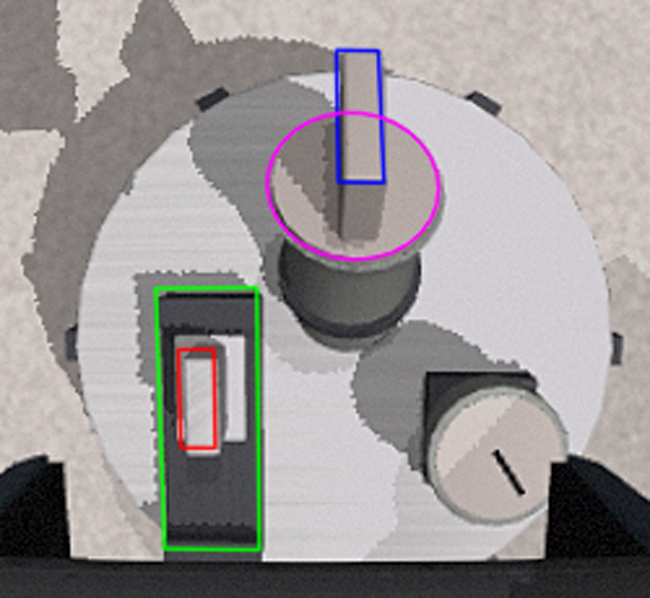

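The model fits the picture within about 1–2 mm: fin (red), block (green), handle top (blue) and flange (magenta) all line up. Next is the bleed fin.

```bash
python3 -c "
from h import *
go(pot([.0155,-.0595,.128]),107)"
```

```text
t 3.9833 p [ 0.6092 -0.1868  0.3597] travel [ 0.0169  0.2317 -0.0435] roll 0.11 q6 -2.2
```

```bash
python3 -m creep '{"travel":[[0.017,0.0,-0.0435],[0.017,0.04,-0.0435],[0.017,0.08,-0.0435],[0.017,0.12,-0.0435],[0.017,0.16,-0.0435],[0.017,0.19,-0.0435],[0.017,0.21,-0.0435],[0.017,0.225,-0.0435],[0.017,0.232,-0.0435],[0.017,0.232,-0.0435],[0.017,0.232,-0.0435]],"roll":[0,0,0,0,0,0,0,0,0,0,0]}' 0.55 40
python3 -c "
from h import *
go(pot([.0155,-.0595,.128]),107)"
```

```text
t: 4.9
ee_pos: [0.6389, -0.2244, 0.1285]
eef_rot: [-1.572, -0.001, 0.298]
wrist_force: [1.6, -0.1, -0.4]
finger_gap: 0.0505
t 4.9 p [ 0.6389 -0.2244  0.1285] travel [-0.0004  0.0005  0.0012] roll 0.06 q6 -2.24
```

```bash
python3 -m creep '{"travel":[[0,0,0],[0,0,0],[0,0,0],[0,0,0]],"roll":[0,0,0,0]}' 0 40
```

```text
t: 5.23
ee_pos: [0.6386, -0.2245, 0.1283]
eef_rot: [-1.571, -0.001, 0.297]
wrist_force: [0.6, -0.1, 0.2]
finger_gap: 0.0265
```

```bash
python3 -m creep '{"travel":[[0,0,0],[0,0,0],[0,0,0],[0,0,0]],"roll":[0,0,0,0]}'; python3 -m creep '{"travel":[[0.01,0,0],[0.02,0,0],[0.03,0,0],[0.038,0,0],[0.042,0,0],[0.042,0,0],[0.042,0,0],[0.042,0,0]],"roll":[0,0,0,0,0,0,0,0]}'
```

```text
t: 5.57
ee_pos: [0.638, -0.2234, 0.1277]
eef_rot: [-1.569, 0.0, 0.297]
wrist_force: [-2.9, 9.6, 7.2]
finger_gap: 0.0135
t: 6.23
ee_pos: [0.6766, -0.2118, 0.1277]
eef_rot: [-1.568, 0.004, 0.297]
wrist_force: [-17.0, 1.7, 14.6]
finger_gap: 0.0138
```

```bash
python3 -m creep '{"travel":[[0.042,0,0],[0.042,0,0],[0.042,0,0],[0.042,0,0],[0.042,0,0],[0.042,0,0]],"roll":[0,0,0,0,0,0]}' 1 40
python3 - <<'E'
from h import *
f=240/np.tan(np.radians(65.70647)/2)
p,R,o=T(); print(p)
im=imaging.camera('wrist'); save(im,'w2'); print(imaging.place_of('bleed_grip',im)[:1])
n=pot([-.041,0,.13]); go(n+.094*A-np.array([0,0,.0188]),107)
E
```

```text
t: 6.73
ee_pos: [0.7179, -0.2, 0.1274]
eef_rot: [-1.571, 0.0, 0.297]
wrist_force: [0.3, 0.7, 0.1]
finger_gap: 0.051
[ 0.71792596 -0.19998046  0.12737975]
[]
t 6.8333 p [ 0.7182 -0.2     0.1275] travel [-0.1868 -0.0651  0.0606] roll 0.03 q6 -2.17
```

View pics/w2.png

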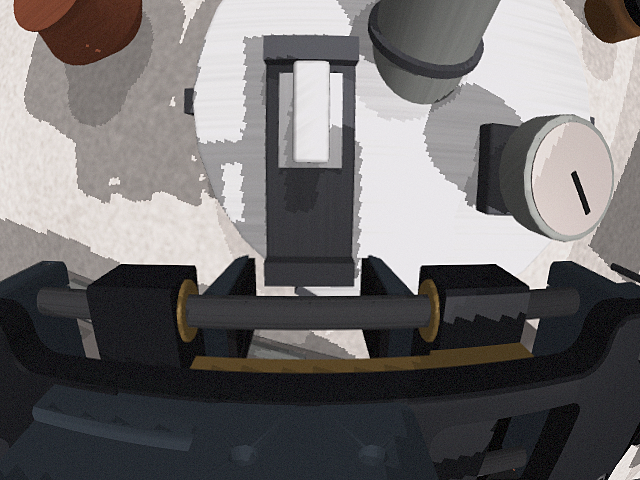

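The fin is back at the home end of its slot (pixel ~(312,110)). I repeated the 42 mm shift by mistake while opening, but it did no harm. Now over to the stopper handle.

```bash
python3 -m creep '{"travel":[[0,-0.04,0],[0,-0.08,0],[0,-0.12,0],[-0.03,-0.145,0.01],[-0.06,-0.145,0.02],[-0.1,-0.145,0.03],[-0.13,-0.145,0.045],[-0.16,-0.145,0.06],[-0.187,-0.145,0.0605],[-0.187,-0.145,0.0605],[-0.187,-0.145,0.0605],[-0.187,-0.11,0.0605],[-0.187,-0.09,0.0605],[-0.187,-0.075,0.0605],[-0.187,-0.065,0.0605],[-0.187,-0.065,0.0605]],"roll":[0,0,0,0,0,0,0,0,0,0,0,0,0,0,0,0]}' 0.5 40
python3 - <<'E'
from h import *
n=pot([-.041,0,.13]); go(n+.094*A-np.array([0,0,.0188]),107)
print(readout.get_obs()['wrist_torque'])
im=imaging.camera('wrist'); save(im,'w3')
E
```

```text
t: 8.17
ee_pos: [0.5219, -0.1964, 0.1905]
eef_rot: [-1.569, 0.002, 0.298]
wrist_force: [-0.1, 0.5, -0.7]
finger_gap: 0.0457
t 8.1667 p [ 0.5219 -0.1964  0.1905] travel [-0.0002 -0.0021 -0.0003] roll 0.05 q6 -2.27
[ 0.07725459  0.02778565 -0.01797749]
```

View pics/w3.png

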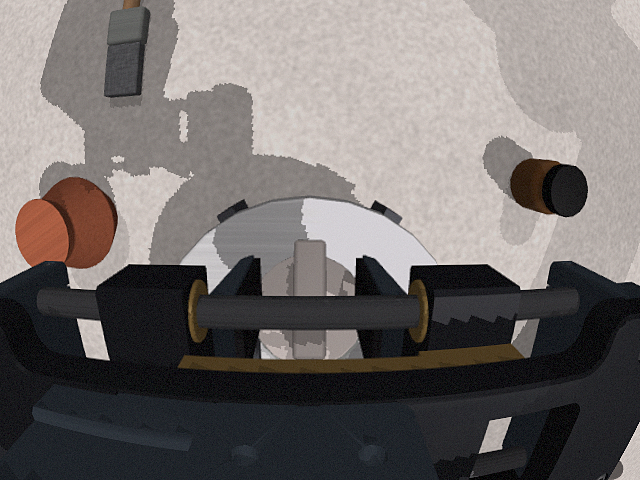

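```bash
python3 -m creep '{"travel":[[0,-0.002,0],[0,-0.002,0],[0,-0.002,0],[0,-0.002,0],[0,-0.002,0],[0,-0.002,0],[0,-0.002,0],[0,-0.002,0]],"roll":[0,0,0,0,0,0,0,0]}' 0 25
python3 -m creep '{"travel":[[0,0,0],[0,0,0],[0,0,0],[0,0,0],[0,0,0]],"roll":[4,9,14,19,24]}'
python3 -c "
from h import *
print(readout.get_obs()['wrist_torque'])"
```

```text
t: 8.88
ee_pos: [0.5222, -0.1964, 0.1949]
eef_rot: [-1.57, -0.0, 0.298]
wrist_force: [-1.2, 5.1, 5.9]
finger_gap: 0.0138
t: 9.3
ee_pos: [0.5219, -0.1958, 0.1954]
eef_rot: [-1.569, 0.001, -0.125]
wrist_force: [-4.9, 12.7, 14.7]
finger_gap: 0.0178
[2.85031572 0.60386002 0.77259617]
```

```bash
python3 -m creep '{"travel":[[0,0,0],[0,0,0],[0,0,0],[0,0,0],[0,0,0],[0,0,0],[0,0,0]],"roll":[6,12,18,24,30,34,34]}' 0 20
python3 - <<'E'
from h import *
print(readout.get_obs()['wrist_torque'])
for c in ['top','wrist']:
    p,R,o=T(); im=imaging.camera(c); save(im,c+'4'); 
    print([(d['location'],d['score']) for d in imaging.place_of('stopper',im)[:1]])
a=cv2.imread('pics/top4.png')[130:290,280:480]; b=cv2.imread('pics/wrist4.png')[180:400,180:460]
cv2.imwrite('pics/c4.png',np.hstack([cv2.resize(a,(450,360)),cv2.resize(b,(350,360))]))
E
```

```text
t: 9.88
ee_pos: [0.5221, -0.1954, 0.1954]
eef_rot: [-1.569, 0.002, -0.719]
wrist_force: [-5.5, 15.4, 16.9]
finger_gap: 0.024
[3.12407012 0.64584381 0.59703329]
[]
[([0.5653, -0.1792, 0.1279], 0.72)]
```

View pics/c4.png

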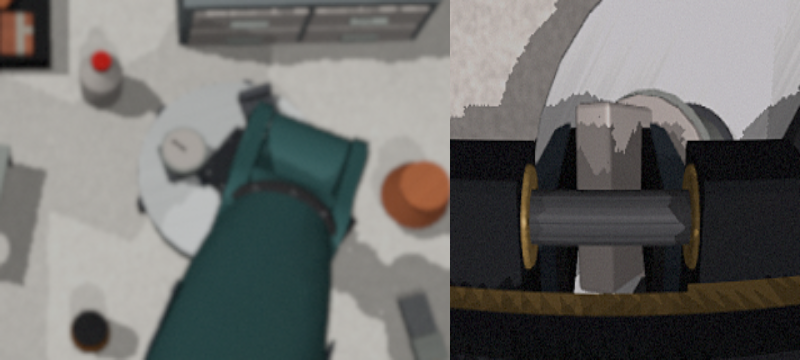

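```bash
python3 -c "
from h import *
p,R,o=T(); print('per 10mm', (R.T@A*10).round(3))"
```

```text
per 10mm [-2.668 -8.663 -4.223]
```

```bash
python3 -m creep '{"travel":[[0,0,0],[-0.0013,-0.0043,-0.0021],[-0.0027,-0.0087,-0.0042],[-0.004,-0.013,-0.0063],[-0.0053,-0.0173,-0.0084],[-0.0053,-0.0173,-0.0084]],"roll":[0,0,0,0,0,0]}' 0 30
python3 - <<'E'
from h import *
p,R,o=T(); print(o['wrist_torque'],o['finger_gap'])
im=imaging.camera('wrist'); save(im,'w5'); b=cv2.imread('pics/w5.png')[140:400,140:500]
cv2.imwrite('pics/c5.png',cv2.resize(b,(720,520)))
print([(d['location'],d['score']) for l in('stopper','handle_mid') for d in imaging.place_of(l,im)[:1]])
E
```

```text
t: 10.58
ee_pos: [0.5131, -0.1986, 0.2123]
eef_rot: [-1.568, -0.0, -0.715]
wrist_force: [3.3, 9.1, 4.3]
finger_gap: 0.023
[ 2.40112257 -0.93593417  0.34195349] 0.02304164954133662
[([0.5572, -0.1839, 0.1451], 0.62), ([0.5179, -0.1984, 0.2097], 0.59)]
```

View pics/c5.png

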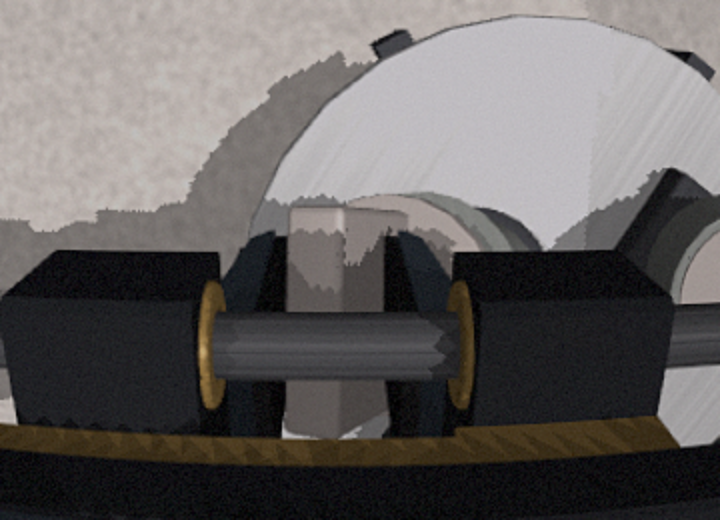

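The stopper is free and about 18 mm out. I turn it back so the pads lie flat on the handle, then pull it the rest of the way.

```bash
python3 -m creep '{"travel":[[0,0,0],[0,0,0],[0,0,0],[0,0,0],[0,0,0],[0,0,0],[0,0,0],[0,0,0],[0,0,0],[0,0,0]],"roll":[-7,-14,-21,-28,-35,-42,-49,-55,-58,-58]}' 0 30
python3 -c "
from h import *
p,R,o=T(); print(o['wrist_torque'],o['finger_gap'],'per 10mm', (R.T@A*10).round(3))"
```

```text
t: 11.57
ee_pos: [0.5128, -0.1996, 0.212]
eef_rot: [-1.571, -0.001, 0.3]
wrist_force: [-0.5, 2.2, 2.1]
finger_gap: 0.0142
[ 0.52737534 -0.2091921   0.23100016] 0.01424116253332767 per 10mm [-4.995 -8.663  0.013]
```

```bash
python3 -m creep '{"travel":[[-0.005,-0.00865,0],[-0.01,-0.0173,0],[-0.015,-0.026,0],[-0.02,-0.0346,0],[-0.025,-0.0433,0],[-0.03,-0.052,0],[-0.035,-0.0606,0],[-0.04,-0.0693,0],[-0.04,-0.0693,0],[-0.04,-0.0693,0]],"roll":[0,0,0,0,0,0,0,0,0,0]}' 0 50
python3 - <<'E'
from h import *
p,R,o=T(); print(o['wrist_torque'],o['finger_gap'])
ims=[imaging.camera(c) for c in ('scene','wrist')]
for im,c in zip(ims,('scene','wrist')):
    save(im,c+'6')
    for l in('stopper','handle_mid','rack','free_hole','round_stopper','amber_jar'): print(c,l,[(np.round(d['location'],3).tolist(),round(d['score'],2)) for d in imaging.place_of(l,im)[:2]])
a=cv2.imread('pics/scene6.png')[190:380,130:440]
cv2.imwrite('pics/c6.png',cv2.resize(a,None,fx=2.5,fy=2.5))
print(readout.get_obs()['t'])
E
```

```text
t: 12.4
ee_pos: [0.4744, -0.2116, 0.2816]
eef_rot: [-1.572, -0.001, 0.297]
wrist_force: [-1.6, -0.3, -2.7]
finger_gap: 0.0136
[0.04937907 0.08884476 0.02623483] 0.013597731012473748
scene stopper [([0.515, -0.196, 0.213], 0.82)]
scene handle_mid [([0.485, -0.208, 0.284], 0.75)]
scene rack [([0.188, 0.3, -0.004], 0.92), ([0.584, 0.193, -0.0], 0.66)]
scene free_hole [([0.544, 0.197, 0.08], 0.98), ([0.562, -0.18, 0.126], 0.74)]
scene round_stopper [([0.621, 0.181, 0.079], 0.77)]
scene amber_jar [([0.412, 0.021, -0.007], 0.73)]
wrist stopper []
wrist handle_mid [([0.485, -0.208, 0.278], 0.56)]
wrist rack [([0.359, -0.438, -0.001], 0.3)]
wrist free_hole []
wrist round_stopper []
wrist amber_jar [([0.407, 0.02, 0.003], 0.58)]
13.1
```

View pics/c6.png

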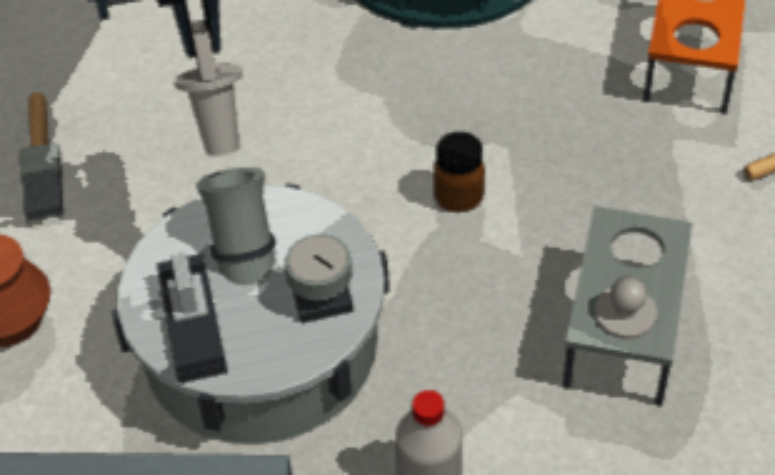

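The stopper is out, still leaning about 28° in the grip. I carry it to a point above the free hole.

```bash
python3 -c "
from h import *
go([.492,.184,.2816],107); go([.492,.184,.205],107)"
```

```text
t 13.1 p [ 0.4744 -0.2113  0.281 ] travel [ 0.1328 -0.0006  0.3728] roll 0.05 q6 -2.33
t 13.1 p [ 0.4744 -0.2113  0.281 ] travel [0.1328 0.076  0.3728] roll 0.05 q6 -2.33
```

```bash
python3 -m creep '{"travel":[[0.004,0,0.012],[0.013,0,0.037],[0.024,0,0.068],[0.036,0,0.1],[0.047,0,0.132],[0.058,0,0.164],[0.07,0,0.196],[0.081,0,0.228],[0.093,0,0.26],[0.104,0,0.292],[0.115,0,0.322],[0.124,0,0.347],[0.131,0,0.366],[0.133,0.02,0.373],[0.133,0.045,0.373],[0.133,0.065,0.373],[0.133,0.076,0.373],[0.133,0.076,0.373]],"roll":[0,0,0,0,0,0,0,0,0,0,0,0,0,0,0,0,0,0]}' 0 50
python3 - <<'E'
from h import *
p,R,o=T(); print(p,o['wrist_force'],o['finger_gap'])
ims=[imaging.camera(c) for c in ('scene','wrist')]
for im,c in zip(ims,('scene','wrist')):
    save(im,c+'7')
    for l in('stopper','handle_mid','free_hole','round_stopper'): print(c,l,[(np.round(d['location'],3).tolist(),round(d['score'],2)) for d in imaging.place_of(l,im)[:2]])
a=cv2.imread('pics/scene7.png')[230:360,300:440]; b=cv2.imread('pics/wrist7.png')[160:420,160:480]
cv2.imwrite('pics/c7.png',np.hstack([cv2.resize(a,(400,371)),cv2.resize(b,(400,371))]))
E
```

```text
t: 14.6
ee_pos: [0.4906, 0.1842, 0.2029]
eef_rot: [-1.571, 0.004, 0.298]
wrist_force: [-0.5, -0.5, -2.6]
finger_gap: 0.0139
[0.49062174 0.18421113 0.20292429] [-0.53849121 -0.4662415  -2.60634652] 0.013852802006780716
scene stopper [([0.53, 0.197, 0.134], 0.59), ([0.585, 0.193, -0.001], 0.56)]
scene handle_mid [([0.498, 0.186, 0.204], 0.83), ([0.606, 0.451, -0.002], 0.7)]
scene free_hole [([0.542, 0.198, 0.078], 0.6), ([0.149, 0.306, 0.079], 0.54)]
scene round_stopper [([0.621, 0.182, 0.079], 0.68), ([0.638, -0.22, 0.146], 0.34)]
wrist stopper []
wrist handle_mid [([0.499, 0.187, 0.203], 0.65)]
wrist free_hole []
wrist round_stopper []
```

View pics/c7.png

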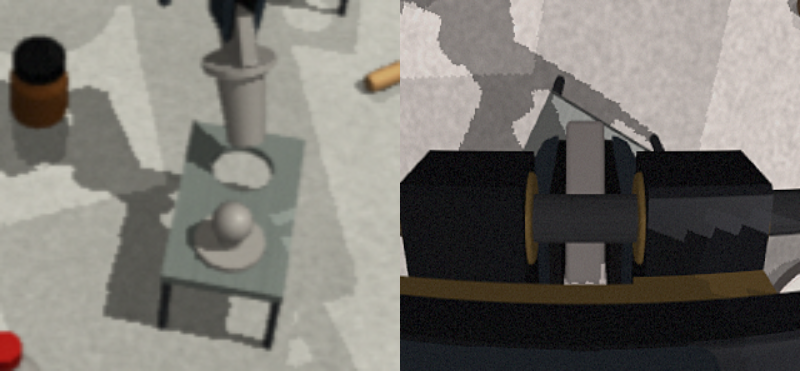

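Tip is about 32 mm above the hole, lean about 26°. I lower the tip into the hole, watching the force.

```bash
python3 -m creep '{"travel":[[0.004,0,0],[0.0085,0.005,-0.001],[0.0085,0.013,-0.001],[0.0085,0.021,-0.001],[0.0085,0.029,-0.001],[0.0085,0.037,-0.001],[0.0085,0.045,-0.001],[0.0085,0.05,-0.001],[0.0085,0.052,-0.001],[0.0085,0.052,-0.001]],"roll":[0,0,0,0,0,0,0,0,0,0]}' 0 40
python3 - <<'E'
from h import *
p,R,o=T(); print(p,o['wrist_force'],o['wrist_torque'],o['finger_gap'])
im=imaging.camera('scene'); save(im,'s8')
for l in('stopper','handle_mid','round_stopper'): print(l,[(np.round(d['location'],3).tolist(),round(d['score'],2)) for d in imaging.place_of(l,im)[:2]])
cv2.imwrite('pics/c8.png',cv2.resize(im['pixels'][230:360,300:440,::-1],(560,520)))
E
```

```text
t: 15.93
ee_pos: [0.5003, 0.1857, 0.1525]
eef_rot: [-1.571, 0.001, 0.298]
wrist_force: [-0.4, 0.0, -2.3]
finger_gap: 0.014
[0.50032908 0.18573497 0.15247379] [-0.41849314  0.02013526 -2.28465347] [0.01076984 0.10332465 0.01406115] 0.014004896175787958
stopper [([0.541, 0.2, 0.083], 0.77), ([0.607, 0.449, -0.003], 0.33)]
handle_mid [([0.508, 0.193, 0.152], 0.75)]
round_stopper [([0.623, 0.183, 0.08], 0.78)]
```

View pics/c8.png

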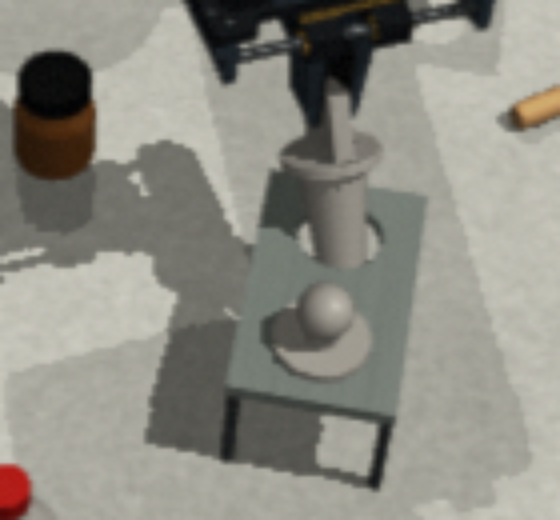

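```bash
python3 -m creep '{"travel":[[0,0,0],[0,0,0],[0.005,0.001,0],[0.01,0.002,0],[0.015,0.003,0],[0.02,0.004,0],[0.025,0.004,0],[0.03,0.004,0],[0.035,0.004,0],[0.04,0.004,0],[0.045,0.004,0],[0.05,0.004,0],[0.05,0.004,0]],"roll":[0,0,0,0,0,0,0,0,0,0,0,0,0]}' 0 12
python3 - <<'E'
from h import *
p,R,o=T(); print(p,o['wrist_force'],o['wrist_torque'],o['finger_gap'])
im=imaging.camera('scene'); save(im,'s9')
for l in('stopper','handle_mid','round_stopper','rack'): print(l,[(np.round(d['location'],3).tolist(),round(d['score'],2)) for d in imaging.place_of(l,im)[:2]])
cv2.imwrite('pics/c9.png',cv2.resize(im['pixels'][230:360,300:440,::-1],(560,520)))
E
```

```text
t: 17.22
ee_pos: [0.5494, 0.2008, 0.1492]
eef_rot: [-1.571, -0.001, 0.298]
wrist_force: [0.1, -0.4, -2.0]
finger_gap: 0.0139
[0.54941568 0.20077166 0.14918292] [ 0.06286236 -0.35052488 -2.02282768] [0.02830746 0.0675161  0.00317933] 0.013873423786898662
stopper [([0.548, 0.198, 0.067], 0.65)]
handle_mid [([0.551, 0.2, 0.144], 0.95)]
round_stopper [([0.623, 0.181, 0.078], 0.86), ([0.36, -0.437, -0.006], 0.32)]
rack [([0.584, 0.19, 0.001], 0.92), ([0.192, 0.298, 0.002], 0.44)]
```

View pics/c9.png

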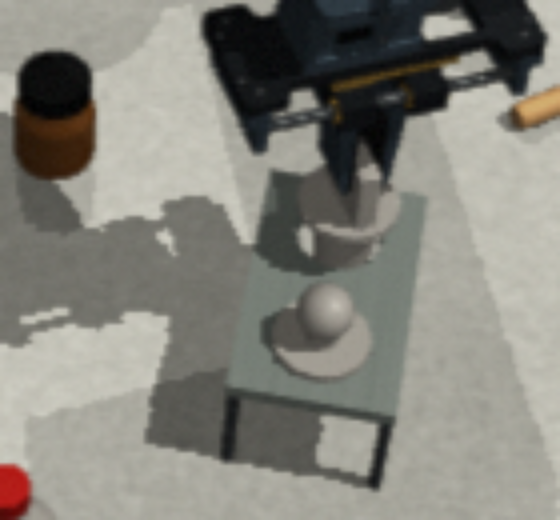

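It is upright (lean about 2°). I lower it now, shifting back about 5 mm to centre.

```bash
python3 -m creep '{"travel":[[-0.003,0.002,0],[-0.005,0.006,0],[-0.005,0.01,0],[-0.005,0.014,0],[-0.005,0.018,0],[-0.005,0.022,0],[-0.005,0.026,0],[-0.005,0.03,0],[-0.005,0.034,0],[-0.005,0.037,0],[-0.005,0.037,0]],"roll":[0,0,0,0,0,0,0,0,0,0,0]}' 0 12
python3 - <<'E'
from h import *
p,R,o=T(); print(p,o['wrist_force'],o['wrist_torque'],o['finger_gap'])
im=imaging.camera('scene'); save(im,'s10')
for l in('stopper','handle_mid','round_stopper'): print(l,[(np.round(d['location'],3).tolist(),round(d['score'],2)) for d in imaging.place_of(l,im)[:2]])
E
```

```text
t: 18.38
ee_pos: [0.5441, 0.1991, 0.1119]
eef_rot: [-1.571, -0.001, 0.297]
wrist_force: [0.5, -0.3, -1.8]
finger_gap: 0.0138
[0.54410474 0.19913772 0.11194618] [ 0.53449004 -0.27244087 -1.79524376] [ 0.07426513 -0.14273312  0.01043552] 0.013754883797474877
stopper [([0.54, 0.197, 0.033], 0.89)]
handle_mid [([0.547, 0.198, 0.11], 0.8)]
round_stopper [([0.621, 0.183, 0.079], 0.65)]
```

```bash
python3 -m creep '{"travel":[[0,0.002,0],[0,0.004,0],[0,0.006,0],[0,0.006,0]],"roll":[0,0,0,0]}' 0 8
```

```text
t: 18.92
ee_pos: [0.5446, 0.1993, 0.1068]
eef_rot: [-1.571, -0.002, 0.297]
wrist_force: [2.5, 0.9, 3.3]
finger_gap: 0.014
```

Flange is on the plate (the vertical force changed sign). I release, then rise.

```bash
python3 -m creep '{"travel":[[0,0,0],[0,0,0],[0,0,0],[0,0,0],[0,0,0]],"roll":[0,0,0,0,0]}' 0.4 8
python3 -m creep '{"travel":[[0,-0.01,0],[0,-0.03,0],[0,-0.06,0],[0,-0.1,0],[-0.02,-0.14,0],[-0.05,-0.17,0],[-0.09,-0.17,0],[-0.13,-0.17,0],[-0.13,-0.17,0]],"roll":[0,0,0,0,0,0,0,0,0]}'
python3 - <<'E'
from h import *
p,R,o=T(); print(p,o['wrist_force'])
for c in ('scene','top'):
    im=imaging.camera(c); save(im,c+'11')
    for l in('stopper','handle_mid','round_stopper','free_hole','bleed_grip','amber_jar'): print(l,[(np.round(d['location'],3).tolist(),round(d['score'],2)) for d in imaging.place_of(l,im)[:2]])
cv2.imwrite('pics/c11.png',cv2.resize(cv2.imread('pics/scene11.png')[190:380,130:440],None,fx=2.5,fy=2.5))
E
```

```text
t: 19.33
ee_pos: [0.5435, 0.199, 0.106]
eef_rot: [-1.571, 0.0, 0.298]
wrist_force: [-0.2, 0.1, -0.1]
finger_gap: 0.0365
t: 20.08
ee_pos: [0.4138, 0.1593, 0.2764]
eef_rot: [-1.571, 0.001, 0.298]
wrist_force: [2.0, -0.4, -1.1]
finger_gap: 0.0364
[0.41384754 0.15926414 0.27636959] [ 2.04666073 -0.39612121 -1.10560151]
stopper [([0.538, 0.197, 0.032], 0.57)]
handle_mid [([0.545, 0.198, 0.111], 0.6), ([0.563, -0.182, 0.126], 0.49)]
round_stopper [([0.585, 0.192, 0.001], 0.7), ([0.623, 0.182, 0.078], 0.66)]
free_hole [([0.15, 0.31, 0.082], 0.72), ([0.543, 0.2, 0.081], 0.64)]
bleed_grip [([0.637, -0.224, 0.146], 0.72), ([0.336, 0.426, -0.003], 0.36)]
amber_jar [([0.41, 0.022, -0.004], 0.7), ([0.475, 0.469, -0.001], 0.6)]
stopper []
handle_mid []
round_stopper [([0.632, 0.187, 0.084], 0.74), ([0.637, -0.225, 0.146], 0.32)]
free_hole [([0.545, 0.196, 0.078], 0.92), ([0.147, 0.304, 0.078], 0.83)]
bleed_grip [([0.64, -0.225, 0.147], 0.44)]
amber_jar [([0.406, 0.022, -0.001], 0.65)]
```

The picture limit is reached, so I check uprightness numerically, from the wrist view and a silhouette fit.

Run:
```python
from h import *
from scipy.optimize import minimize
p,R,o=T(); im=imaging.camera('wrist')
for l in('stopper','handle_mid','free_hole','round_stopper'): print(l,[(np.round(d['location'],3).tolist(),round(d['score'],2)) for d in imaging.place_of(l,im)[:2]])
mw=imaging.cut_out('stopper',im); 
s=imaging.camera('scene'); ms=imaging.cut_out('stopper',s)
print([(d['score'],d['pixels'].sum()) for d in mw[:2]],[(d['score'],d['pixels'].sum()) for d in ms[:2]])
M=np.array(im['mount']); eyew=p+R@M[:3,3]; fw=240/np.tan(np.radians(im['vfov'])/2)
fs=240/np.tan(np.radians(s['vfov'])/2)
Rs=Ro.from_euler('xyz',s['rotation']).as_matrix() if np.ndim(s['rotation'])==1 else np.array(s['rotation'])
def pw(w): return proj(w,p,R,M,fw,im['cx'],im['cy'])
def ps(w):
    c=Rs.T@(np.asarray(w)-s['eye']); return np.array([s['cx']+fs*c[0]/-c[2], s['cy']-fs*c[1]/-c[2]])
print('check proj hole',ps([.543,.2,.08]),pw([.543,.2,.08]))
t=np.linspace(0,6.28,40)
fl=[np.c_[.031*np.cos(t),.031*np.sin(t),np.full(40,z)] for z in(.0505,.0575)]
hb=np.array([(a,b,z) for a in(-.026,.026) for b in(-.007,.007) for z in(.0575,.102)])
def mask(P,pj):
    x,y,z,tx,ty,yaw=P; Q=Ro.from_euler('z',PSI).as_matrix()@Ro.from_euler('zyx',[yaw,ty,tx]).as_matrix()
    m=np.zeros((480,640),np.uint8)
    for pts in(np.vstack(fl),hb):
        q=np.array([pj(np.array([x,y,z])+Q@v) for v in pts],np.float32)
        cv2.fillConvexPoly(m,np.int32(np.round(cv2.convexHull(q)*16)),1,cv2.LINE_8,4)
    return m.astype(bool)
def iou(a,b): return (a&b).sum()/(a|b).sum()
for name,mm,pj in(('wrist',mw,pw),('scene',ms,ps)):
    c=[d for d in mm if d['pixels'].any()]
    if not c: continue
    for d in c[:2]:
        ys,xs=np.nonzero(d['pixels']); print(name,d['score'],xs.min(),xs.max(),ys.min(),ys.max())
        for ty in np.radians([-9,-6,-3,0,3,6,9]):
            b=max((iou(mask([.543+dx,.199+dy,.03,0,ty,0],pj),d['pixels']),dx,dy) for dx in(-.005,-.0025,0,.0025,.005) for dy in(-.004,-.002,0,.002,.004))
            print(round(np.degrees(ty)),np.round(b,4))
```

```text
stopper []
handle_mid [([0.546, 0.199, 0.109], 0.73)]
free_hole [([0.149, 0.308, 0.079], 0.56)]
round_stopper []
[(0.83, np.int64(1460))] [(0.57, np.int64(480)), (0.43, np.int64(414))]
check proj hole [385.41587069 287.49064488] [308.87922139 334.39207425]
wrist 0.83 279 336 331 360
-9 [0.4873 0.005  0.002 ]
-6 [0.5214 0.005  0.    ]
-3 [0.5329 0.005  0.    ]
0 [0.5411 0.005  0.002 ]
3 [0.5456 0.0025 0.    ]
6 [0.555 0.    0.   ]
9 [ 0.5605 -0.005  -0.002 ]
scene 0.57 373 396 268 298
-9 [0.7226 0.005  0.    ]
-6 [ 0.7924  0.005  -0.002 ]
-3 [ 0.8451  0.005  -0.002 ]
0 [ 0.8436  0.005  -0.002 ]
3 [ 0.8348  0.     -0.004 ]
6 [ 0.827  -0.0025 -0.004 ]
9 [ 0.8003 -0.005  -0.004 ]
scene 0.43 368 391 302 325
-9 [0.    0.005 0.004]
-6 [0.    0.005 0.004]
-3 [0.    0.005 0.004]
0 [0.    0.005 0.004]
3 [0.    0.005 0.004]
6 [0.    0.005 0.004]
9 [ 0.005  0.005 -0.004]
```

```bash
python3 -c "
from rig import manip,readout
print(manip.finish_job(), readout.get_obs()['t'])"
```

```text
the job is handed in; nothing more can be done
the job is handed in; nothing more can be done
```

I handed the job in at about 21 s; no verdict was reported. The flat-handled stopper hangs in the grey rack's free hole, and the bleed slide is back home.

**What I did**
- **Bleed slide:** I gripped the fin and drove it about 40 mm. The wrist read about 17 N there, more than the spring's 11 N, so it was on its end stop. On release it snapped back. While opening the fingers I repeated the 42 mm shift by mistake, but it did no harm.
- **Stopper:** I turned the gripper about 58° with the stopper seated, drew it about 18 mm out, turned it back so the pads lay flat, then pulled it clear along the neck.
- **Hanging it:** The arm's commands cannot tilt the tool. I put the leaning plug's tip into the hole and used the hole's edge to bring it upright. I then lowered it until the flange took the load, and released it.

**Last checks**
- **Slide:** the fin is at (0.638, −0.225), its home position. Its snap-back speed was not measured.
- **Stopper:** handle middle at (0.546, 0.199, 0.110), within about 3 mm of where it should be above the hole. The scene silhouette fits best at about 0 to −3° of tilt.
- **Disagreements:** the network put the stopper's origin at (0.538, 0.197, 0.032), about 5 mm off the hole and implying roughly 5° of tilt; part of the stopper is hidden by the plate. The wrist-view fit was poor (overlap about 0.55) and did not settle it.
- **Bystanders:** the round stopper and the amber jar read unmoved. I did not re-measure the other bystanders at the end.
- **Picture limit:** I could not view a final picture because I had used all 12.

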